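# Roll the torque handle mark-up and cover its dish

### The job

Roll the red torque handle along the floor of the glass inspection dish, without picking it up, until its white stripe faces straight up and it lies still there. Then put the clear cover on the dish, setting it down gently rather than dropping it, so that it sits level and fully home on the rim and the stripe can be read through it. Leave the pacemaker, the white header and the specimen jar where they are.

Things in the scene. Friction and masses are not known exactly. Their poses are not given: they have to be found in the camera images.
- handle: Red plastic cylinder, 32 mm diameter, 60 mm long, with a 10 mm thick steel nose sticking out 8 mm at one end; 60 g, lies on the dish floor, free to roll. Origin: middle of the cylinder, on its axis (16 mm above the floor). z runs along the cylinder to the nose; x points out through the white stripe (8 mm wide, all along the handle), so x points up when the stripe is up.
- dish_rim (a point): Centre of the mouth of the round glass dish, level with its rim, 58 mm above the bench. The dish is fixed: inner diameter 144 mm, outer 152 mm, on a black round foot 168 mm in diameter, 6 mm high. Only the position is of use (its axes are not upright).
- dish_floor (a point): Centre of the dish's flat dark rubber floor, 13 mm above the bench, 45 mm below the rim. Only the position is of use.
- cover: Loose clear disc with a blue edge, 158 mm diameter, 5 mm thick, 180 g; blue upright knob at its centre (26 mm diameter, 5 to 33 mm above the origin). Beneath, a tapered step that enters the dish: 138 to 130 mm diameter, 6 mm deep. Origin: centre of the disc's underside, which rests on the rim; z up. It starts on the bench, origin at 6 mm; fully home the origin meets dish_rim.
- pacemaker: Bystander: titanium-grey pacemaker lying flat, about 60 x 48 x 8 mm, origin under its centre.
- header: Bystander: white polymer connector header, 18 x 44 x 17 mm, origin under its centre.
- jar: Bystander: squat amber glass specimen jar with a white cap, 56 mm in diameter, 55 mm high, origin under its centre.

How it is judged (in metres and radians):
On the way:
1. the handle has been rolled stripe up and lies still on the dish floor, let go, the cover not yet on (angle between handle's own x axis and vertical below 0.2 rad and angular speed of handle below 0.15 rad/s and contact force between the fingers and handle below 0.1 N and horizontal distance between handle and dish_floor below 0.06 m and horizontal distance between cover and dish_rim above 0.08 m), for 0.3 s.
At the end, for the whole second after the job is handed in: The handle lies still on the dish floor with its stripe within 0.2 rad of straight up, and the cover rests on the dish, centred within 6 mm, its seating face within 2.5 mm of the rim's height and level within 0.03 rad (angle between handle's own x axis and vertical below 0.2 rad and angular speed of handle below 0.15 rad/s and height (world z) of handle below 0.034 m and horizontal distance between handle and dish_floor below 0.06 m and horizontal distance between cover and dish_rim below 0.006 m and height (world z) of cover between 0.0555 and 0.0605 m and angle between cover's own z axis and vertical below 0.03 rad and linear speed of cover below 0.02 m/s); the robot touches nothing.
It fails at once if the handle is picked up (axis more than 12 mm above where it lies) (height (world z) of handle above 0.041 m).
It fails at once if the cover is dropped (moves faster than 0.5 m/s with no finger on it) (linear speed of cover above 0.5 m/s and contact force between the fingers and cover below 0.05 N).
It fails at once if a bystander is moved more than 15 mm (distance of any of pacemaker, header, jar from where it was at the start of the episode above 0.015 m).
It also fails if it takes over 67 s, if anything falls off the work surface, if the arm or the gripper's body presses on something with over 40 N, if the wrist force passes 120 N, or if a joint passes its speed limit or range.

### The arm

A 7-joint arm with a two-finger parallel gripper is mounted at the origin on the work surface. World frame = base frame: x ahead of the robot, y to its left, z up, the work surface at z = 0. Lengths are in mm, angles in rad, forces in N, time in s.
With the tool pointing down it reaches from about 400 to 850 mm from the base axis. Payload 6.9 kg.
Tool frame: the origin (TCP) lies where the fingers leave the gripper's body, on its centre line; the fingertips stand 73 mm ahead of it and the grasp point (between the pads) lies 54 mm ahead of it; x points along the fingers, y is the direction in which the jaws open and shut, and the axes are right-handed (so a half turn about x gives the same grasp; the last joint's range is limited). The gripper opens to 85 mm and grips with 20 to 120 N. Pads are 22 mm wide; open, the fingers measure 114 mm over their backs; the gripper's body (76 mm by 85 mm) begins 54 mm behind the grasp point. The pads swing forward as they close: fully open they stand 13 mm farther back than shut.
Start: joints at [-1.075, 0.507, -0.238, 1.5, 0.126, 1.149, -0.155], TCP at [238.099, 577.861, 303.875] pointing down, gripper open.
Joint ranges: [-3.08, 3.08], [-0.24, 2.05], [-1.43, 1.35], [0, 2.5], [-1.52, 4.66], [0.17, 1.96], [-2.89, 2.89]. Speed limits (rad/s): [2.39, 2.39, 3.14, 3.14, 3.14, 3.14, 3.14].

### API

Orientations are given as a rotation vector (axis times angle).
In Python, from plant import bot, grab_frame, calibration gives the robot as it stands. The module is installed in compiled form; this text tells all that it offers.
- The arm moves only by the tool step_arm, never from a script. Its argument "increments" is a list that holds one entry, the list of rows, each a list of 7 numbers: the opening in per cent of the stroke, from 0 (shut) to 100 (fully open), then the shift along the world's x, y, z in m, then the turn, a rotation vector about the world's x, y, z in degrees. A call has 1 to 12 rows; each row shifts and turns the commanded pose from where the row before left it; what a row does not reach is not made up. A row lasts 1/8 s, in which the tool goes at most 62.5 mm and 10.7 degrees, less where a joint would pass 70% of its speed; a pose out of reach is approached as far as the arm can. A call with a gripper value outside its range is refused whole. The fingers move at their own pace and stop on an object; "newtons" is the grip in N (left out, the last holds). Time passes only in rows, so rows that do not move let the fingers close. It gives the time, the measured TCP pose, the force and the opening at its end, in the units of the state.
- bot.get_obs(): the state, without advancing time (a new reading comes with each control period).
- grab_frame(name): name is "scene" or "top" or "wrist"; returns the picture (384x512x3 uint8, red, green, blue); there is no depth.
- calibration(name): a dict with "fx", "fy", "cx", "cy" (pixels), "R" (3x3) and "t" (3): a world point X has camera coordinates R X + t; the wrist camera has in their place "hand_eye" (4x4, takes a point from camera to tool coordinates, whose origin is the TCP and whose axes are the tool frame's). Camera axes: x right, y down, z forward; pixel columns grow to the right and rows downward; lengths in mm; the calibration is good to about 2 mm. A picture is of the moment at which its call begins: read the wrist's pose just before it. calibration takes no time and is no camera call.
- bot.hand_in(): hands the job in, once; it reports no verdict.
The state is a dict: "t": time; "joint_positions": joint angles; "qvel": joint speeds; "effort": joint torques, N m; "ee_pos": TCP position; "tool_rot": TCP orientation; "ft_force": force on the tool from outside, world axes, zero at the start; "wrist_torque": the same for the moment, N m; "opening": finger opening in mm.
Only numpy, scipy, OpenCV 4.12 (cv2) and the standard library are available. Lean on these libraries where they do the work, as an engineer would, in place of code of your own. Each camera call takes 0.05 s, during which the arm holds its last target. There are 200 camera calls.

## Working session

There is one attempt and no reset: what is moved stays moved. The work goes in short steps, Python scripts to look and compute and a tool call to move; the robot and the scene stay as the last step left them, time stands still between calls to the robot, and variables do not carry over. Pictures are saved under pics/ and viewed, about 8 in all and at most 12, crops included, and the job is handed in when it is done.

Besides the shell and the picture viewer there is one more tool, called after ">>>" by a JSON object that holds its "fn" and its "kwargs", one argument or row to a line. step_arm: Moves the arm, as the interface text tells. Its arguments: {"type":"object","properties":{"increments":{"type":"array"},"newtons":{"type":"number"}},"required":["increments"]}

```bash
mkdir -p pics
python3 - <<'E'
from plant import bot, grab_frame, calibration
import cv2,numpy as np
o=bot.get_obs();print(o['t'],o['ee_pos'],o['tool_rot'],o['ft_force'],o['opening'])
a=grab_frame('scene');b=grab_frame('top')
cv2.imwrite('pics/s0.png',a[:,:,::-1]);cv2.imwrite('pics/t0.png',b[:,:,::-1])
for n in('scene','top','wrist'):print(n,calibration(n))
E
```

```text
0.0 [238.03274966 577.50127445 303.03459366] [ 0.30528551  1.54927737 -0.30804672] [ 0.23251134 -0.42590582  0.23474163] 85.6317291128665
scene {'fx': 402.57965499374006, 'fy': 402.57965499374006, 'cx': 253.08334965414372, 'cy': 189.86122005981082, 'R': array([[-0.50198578,  0.86480774,  0.01085576],
       [ 0.47613423,  0.28681154, -0.83128535],
       [-0.72201556, -0.41212462, -0.55573989]]), 't': array([ 342.35730903, -258.26288261, 1360.06895189])}
top {'fx': 434.378583364227, 'fy': 434.378583364227, 'cx': 256.0838824102512, 'cy': 191.69043377703193, 'R': array([[ 0.02034697, -0.99923229, -0.03347879],
       [-0.98930341, -0.01528431, -0.14506945],
       [ 0.14444638,  0.0360724 , -0.98885491]]), 't': array([5.26448651e-01, 6.25843381e+02, 8.45878247e+02])}
wrist {'fx': 275.8831300909649, 'fy': 275.8831300909649, 'cx': 254.54568233681218, 'cy': 194.11440737452503, 'hand_eye': array([[-3.99626917e-04, -3.10873997e-01,  9.50451050e-01,
        -6.99785159e+01],
       [ 9.99999436e-01, -1.05938674e-03,  7.39553102e-05,
         1.01051950e+00],
       [ 9.83904453e-04,  9.50450544e-01,  3.10874245e-01,
        -8.00138301e+01],
       [ 0.00000000e+00,  0.00000000e+00,  0.00000000e+00,
         1.00000000e+00]])}
```

View pics/s0.png

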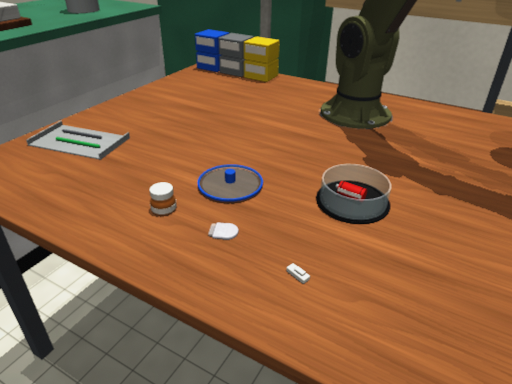

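View pics/t0.png

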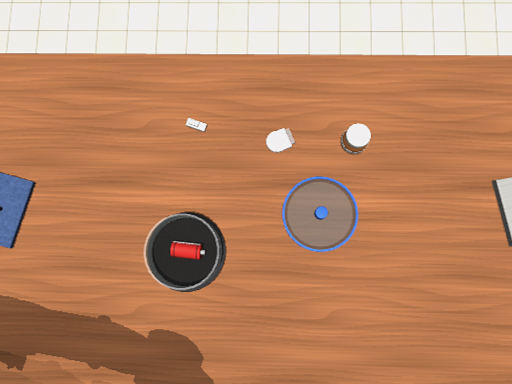

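The top view shows the dish near (185,250) with the red handle in it, nose to the right. The cover is near (320,213), and the bystanders lie above both. The stripe seems to be on the handle's upper edge (the +x side). Next I'll measure these positions.

```bash
cat > h.py <<'E'
import numpy as np,cv2
from scipy.spatial.transform import Rotation as Ro
from plant import bot,grab_frame,calibration
def cam(n,o=None):
    c=calibration(n)
    if n!='wrist': R,t=np.array(c['R']),np.array(c['t'])
    else:
        H=c['hand_eye'];Rw=Ro.from_rotvec(o['tool_rot']).as_matrix()
        Rc=Rw@H[:3,:3];C=Rw@H[:3,3]+o['ee_pos'];R=Rc.T;t=-R@C
    return c,R,t
def plane(n,uv,z,o=None):
    c,R,t=cam(n,o);d=R.T@np.array([(uv[0]-c['cx'])/c['fx'],(uv[1]-c['cy'])/c['fy'],1]);C=-R.T@t
    return C+d*(z-C[2])/d[2]
def red(im):
    h=cv2.cvtColor(im,cv2.COLOR_RGB2HSV);return (((h[...,0]<8)|(h[...,0]>172))&(h[...,1]>190)&(h[...,2]>90)).astype(np.uint8)
def blue(im):
    h=cv2.cvtColor(im,cv2.COLOR_RGB2HSV);return ((h[...,0]>105)&(h[...,0]<130)&(h[...,1]>150)).astype(np.uint8)
E
python3 - <<'E'
from h import *
b=cv2.imread('pics/t0.png')[:,:,::-1].copy();s=cv2.imread('pics/s0.png')[:,:,::-1].copy()
def clusters(m):
    n,l,st,c=cv2.connectedComponentsWithStats(m);return [(st[i],c[i]) for i in range(1,n) if st[i,4]>20]
for nm,im in(('top',b),('scene',s)):
    print(nm,'blue',clusters(blue(im)));print('red',clusters(red(im)))
m=blue(b)[160:260,270:370]
cs,_=cv2.findContours(m,cv2.RETR_EXTERNAL,cv2.CHAIN_APPROX_NONE);c=max(cs,key=cv2.contourArea)
e=cv2.fitEllipse(c);print(e,'cover',plane('top',np.array(e[0])+[270,160],9))
cr=np.hstack([cv2.resize(b[205:300,140:235],(400,400),interpolation=3),cv2.resize(s[160:220,315:395],(400,400),interpolation=3)])
cv2.imwrite('pics/c0.png',cr[:,:,::-1])
E
```

```text
top blue [(array([283, 177,  75,  74, 323], dtype=int32), array([320.53250774, 212.11145511])), (array([315, 207,  12,  12, 122], dtype=int32), array([320.60655738, 212.40983607]))]
red [(array([170, 243,  31,  16, 281], dtype=int32), array([185.46975089, 250.87188612]))]
scene blue [(array([195,  29,  34,  43, 618], dtype=int32), array([209.49676375,  48.09546926])), (array([198, 165,  65,  36, 314], dtype=int32), array([229.58917197, 185.76751592])), (array([225, 169,  10,  14, 127], dtype=int32), array([229.66929134, 175.32283465]))]
red [(array([339, 181,  27,  18, 219], dtype=int32), array([352.85388128, 187.89041096]))]
((49.63678741455078, 53.72050094604492), (72.92115783691406, 74.1511001586914), 133.200439453125) cover [ 586.15543023 -122.14145664    9.        ]
```

View pics/c0.png

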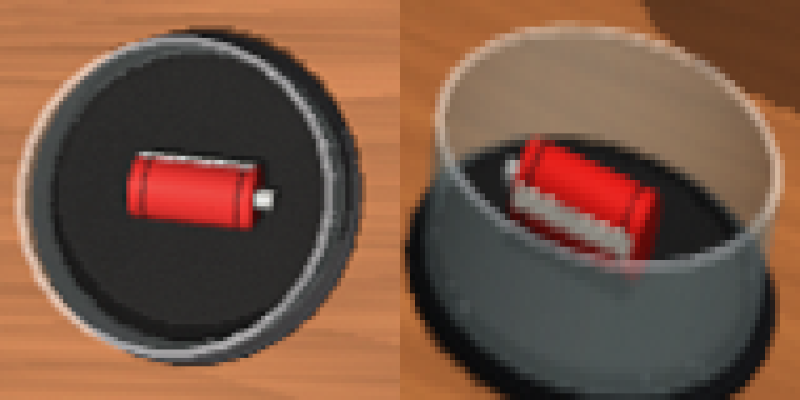

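Run:
```python
from h import *
o=bot.get_obs();print(Ro.from_rotvec(o['tool_rot']).as_matrix().round(3))
print('rim',plane('top',(181.6,252),58))
P=lambda u,v,z:plane('top',(140+u/4.21,205+v/4.21),z).round(1)
print('nose tip',P(273,200,29),'back',P(130,185,35),'front',P(255,205,35),'red',plane('top',(185.5,250.9),36))
print('rim scene',plane('scene',(315+209/5,160+147/6.67),58))
print('cover knob',plane('top',(320.6,212.4),30),plane('scene',(229.7,175.3),25))
for n,p in(('header',(196,125)),('pace',(279,141)),('jar',(356,140))):print(n,plane('top',p,10).round())
```

```text
[[-0.001  0.381  0.925]
 [-0.001  0.925 -0.381]
 [-1.    -0.002  0.   ]]
rim [500.07474507 157.45070024  58.        ]
nose tip [500.1 115.2  29. ] back [505.9 184.6  35. ] front [497.5 123.   35. ] red [502.54197765 154.02850171  36.        ]
rim scene [508.17324237 164.4441613   58.        ]
cover knob [ 586.88431872 -121.79657088   30.        ] [ 585.44389306 -121.75861762   25.        ]
header [777. 148.  10.]
pace [743. -34.  10.]
jar [ 747. -200.   10.]
```

>>> {"fn": "step_arm", "kwargs": {
  "increments": [
    [[50, 0.0264, -0.0423, -0.004, 0, 0, -7.45], [50, 0.0264, -0.0423, -0.004, 0, 0, -7.45], [50, 0.0264, -0.0423, -0.004, 0, 0, -7.45], [50, 0.0264, -0.0423, -0.004, 0, 0, -7.45], [50, 0.0264, -0.0423, -0.004, 0, 0, -7.45], [50, 0.0264, -0.0423, -0.004, 0, 0, -7.45], [50, 0.0264, -0.0423, -0.004, 0, 0, -7.45], [50, 0.0264, -0.0423, -0.004, 0, 0, -7.45], [50, 0.0264, -0.0423, -0.004, 0, 0, -7.45], [50, 0.0264, -0.0423, -0.004, 0, 0, -7.45], [50, 0, 0, 0, 0, 0, 0], [50, 0, 0, 0, 0, 0, 0]]
  ]
}}

```text
t: 1.6
ee_pos: [501.7, 155.4, 263.6]
tool_rot: [1.296, 1.151, -1.297]
ft_force: [-0.5, 1.5, -0.5]
opening: 42.7
```

```bash
cat > look.py <<'E'
from h import *
import sys
o=bot.get_obs();im=grab_frame('wrist');cv2.imwrite(f'pics/{sys.argv[1]}.png',im[:,:,::-1])
np.savez(f'pics/{sys.argv[1]}.npz',**{k:o[k] for k in('ee_pos','tool_rot')})
print(o['t'],o['ee_pos'].round(1),Ro.from_rotvec(o['tool_rot']).as_matrix().round(3).tolist(),o['opening'],np.round(o['ft_force'],2))
m=red(im);print('red px',m.sum())
if len(sys.argv)>2:
    ys,xs=np.nonzero(m);cx,cy=int(xs.mean()),int(ys.mean());cv2.imwrite(f'pics/{sys.argv[1]}c.png',cv2.resize(im[max(0,cy-70):cy+70,max(0,cx-90):cx+90],None,fx=4,fy=4,interpolation=2)[:,:,::-1]);print('crop origin',max(0,cx-90),max(0,cy-70))
E
python3 look.py w1
```

```text
1.6 [501.7 155.4 263.6] [[-0.001, 0.993, -0.119], [0.0, -0.119, -0.993], [-1.0, -0.001, -0.0]] 42.70333680244458 [-0.52  1.46 -0.46]
red px 823
```

View pics/w1.png

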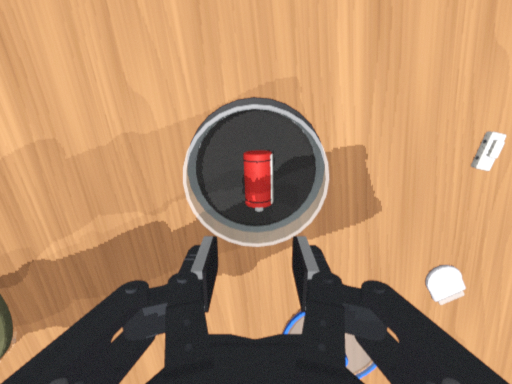

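In the wrist view the rim ellipse is centred near (256,175). The handle is centred near (258,180) with its nose at (259,210), and the stripe shows as a sliver on its right edge, x≈271 (+x).

Run:
```python
from h import *
o=dict(np.load('pics/w1.npz'));im=cv2.imread('pics/w1.png')[:,:,::-1].copy()
ys,xs=np.nonzero(red(im));print(xs.min(),xs.max(),ys.min(),ys.max())
for r in range(148,214,5):print(r,[tuple(int(q) for q in im[r,c]) for c in range(268,276)])
P=lambda u,v,z:plane('wrist',(u,v),z,o).round(1)
print('rim edges L R T B',P(183,175,58),P(328,175,58),P(256,104,58),P(256,246,58))
print('nose',P(259,211,29),'top axis z45 front/back',P(257.5,208,40),P(257.5,151,40))
print('L',P(244,180,32),'R',P(274,180,32))
```

```text
244 269 151 206
148 [(65, 67, 65), (68, 68, 65), (67, 67, 65), (66, 63, 65), (67, 68, 66), (64, 65, 64), (64, 64, 64), (67, 65, 64)]
153 [(173, 41, 38), (179, 47, 46), (175, 57, 53), (143, 80, 77), (102, 90, 86), (53, 53, 51), (67, 68, 66), (66, 66, 64)]
158 [(214, 56, 54), (208, 81, 76), (210, 167, 165), (215, 210, 208), (151, 150, 146), (72, 73, 68), (51, 50, 50), (62, 63, 66)]
163 [(217, 56, 52), (213, 92, 89), (232, 193, 189), (239, 236, 232), (161, 160, 158), (73, 69, 68), (48, 47, 46), (67, 65, 67)]
168 [(216, 55, 54), (209, 68, 63), (216, 152, 149), (238, 234, 231), (175, 175, 170), (78, 78, 76), (66, 66, 65), (66, 68, 63)]
173 [(215, 55, 52), (210, 67, 63), (215, 151, 147), (236, 232, 228), (173, 171, 167), (81, 80, 78), (45, 44, 42), (42, 43, 43)]
178 [(172, 42, 39), (168, 48, 46), (175, 110, 104), (192, 185, 180), (155, 152, 147), (78, 76, 72), (46, 48, 47), (48, 50, 48)]
183 [(170, 38, 36), (169, 47, 45), (171, 100, 97), (194, 187, 181), (155, 154, 148), (79, 78, 75), (53, 52, 52), (49, 46, 46)]
188 [(158, 38, 35), (154, 38, 33), (156, 86, 84), (184, 178, 171), (151, 149, 
[... 192 characters left out ...]
), (168, 41, 38), (161, 90, 85), (191, 184, 178), (169, 166, 160), (102, 100, 97), (56, 55, 57), (44, 47, 44)]
203 [(174, 39, 34), (171, 43, 38), (165, 70, 66), (169, 141, 136), (111, 102, 97), (57, 54, 54), (50, 49, 51), (47, 46, 46)]
208 [(44, 44, 46), (48, 47, 47), (44, 44, 42), (45, 45, 48), (57, 56, 55), (53, 51, 50), (51, 51, 51), (48, 49, 50)]
213 [(47, 44, 43), (50, 47, 49), (52, 51, 48), (50, 50, 50), (50, 47, 50), (54, 54, 55), (55, 54, 53), (53, 53, 54)]
rim edges L R T B [429.8 175.7  58. ] [577.7 157.8  58. ] [512.5 235.5  58. ] [494.6  85.5  58. ]
nose [501.9 115.5  29. ] top axis z45 front/back [501.  123.6  40. ] [508.5 188.1  40. ]
L [489.5 156.1  32. ] R [523.2 152.   32. ]
```

>>> {"fn": "step_arm", "kwargs": {
  "increments": [
    [[52, 0.003, -0.001, -0.04, 0, 0, 0], [52, 0, 0, -0.05, 0, 0, 0], [52, 0, 0, -0.03, 0, 0, 0], [52, 0, 0, -0.025, 0, 0, 0], [52, 0, 0, -0.015, 0, 0, 0], [52, 0, 0, -0.008, 0, 0, 0], [52, 0, 0, 0, 0, 0, 0], [52, 0, 0, 0, 0, 0, 0]]
  ]
}}

```text
t: 2.65
ee_pos: [505.5, 154.0, 96.6]
tool_rot: [1.298, 1.15, -1.296]
ft_force: [0.2, -0.4, -1.0]
opening: 44.4
```

```bash
python3 look.py w2
```

```text
2.65 [505.5 154.   96.6] [[0.001, 0.993, -0.12], [0.0, -0.12, -0.993], [-1.0, 0.001, -0.001]] 44.38431554793116 [ 0.2  -0.43 -0.95]
red px 4656
```

View pics/w2.png

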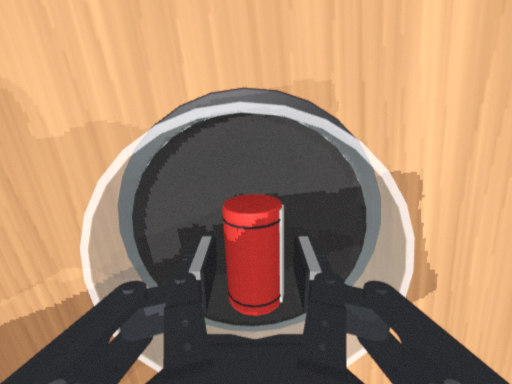

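>>> {"fn": "step_arm", "kwargs": {
  "increments": [
    [[48, 0, 0, -0.003, 0, 0, 0], [44, 0, 0, -0.003, 0, 0, 0], [42, 0, 0, 0, 0, 0, 0], [41, 0, 0, 0, 0, 0, 0], [41, 0, 0, 0, 0, 0, 0]]
  ]
}}

```text
t: 3.32
ee_pos: [505.1, 153.8, 89.9]
tool_rot: [1.297, 1.15, -1.297]
ft_force: [0.3, -0.5, 0.3]
opening: 35.1
```

>>> {"fn": "step_arm", "kwargs": {
  "increments": [
    [[41, -0.001, 0.0001, 0, 0, 0, 0], [41, -0.002, 0.0002, 0, 0, 0, 0], [41, -0.002, 0.0002, 0, 0, 0, 0], [41, -0.002, 0.0003, 0, 0, 0, 0], [41, -0.002, 0.0002, 0, 0, 0, 0], [41, -0.002, 0.0003, 0, 0, 0, 0], [41, -0.002, 0.0002, 0, 0, 0, 0], [41, -0.002, 0.0002, 0, 0, 0, 0], [41, -0.0015, 0.0002, 0, 0, 0, 0], [41, -0.001, 0.0001, 0, 0, 0, 0], [41, -0.0005, 0.0001, 0, 0, 0, 0], [41, 0, 0, 0, 0, 0, 0]]
  ]
}}

```text
t: 4.82
ee_pos: [487.1, 156.0, 89.9]
tool_rot: [1.297, 1.15, -1.297]
ft_force: [0.7, -0.7, -0.8]
opening: 35.1
```

```bash
python3 look.py w3 c
```

```text
4.825 [487.1 156.   89.9] [[0.0, 0.993, -0.12], [0.0, -0.12, -0.993], [-1.0, 0.0, -0.0]] 35.066251501838124 [ 0.68 -0.73 -0.8 ]
red px 3926
crop origin 163 185
```

View pics/w3c.png

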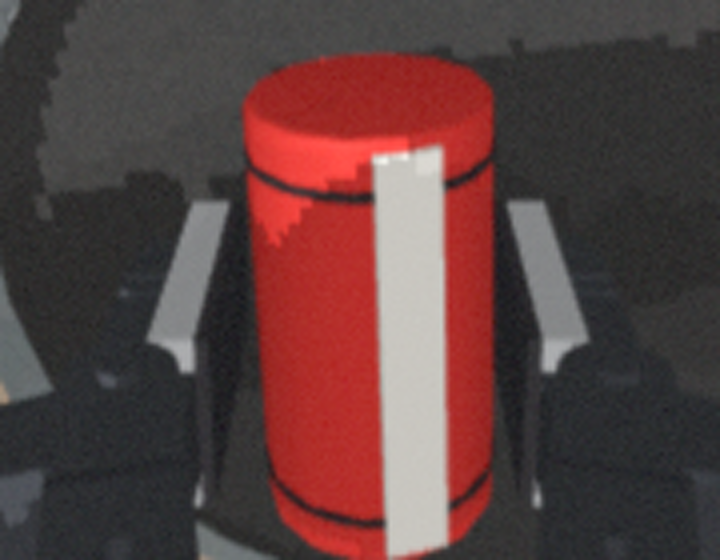

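The crop shows the stripe at x≈412 and the handle's axis at x≈372, with a radius of 122 px. About 0.29 rad is left to go, which is 4.6 mm of rolling.

>>> {"fn": "step_arm", "kwargs": {
  "increments": [
    [[41, -0.001, 0.0001, 0, 0, 0, 0], [41, -0.001, 0.0001, 0, 0, 0, 0], [41, -0.001, 0.0001, 0, 0, 0, 0], [41, -0.0008, 0.0001, 0, 0, 0, 0], [41, -0.0005, 0.0001, 0, 0, 0, 0], [41, -0.0003, 0, 0, 0, 0, 0], [41, 0, 0, 0, 0, 0, 0], [41, 0, 0, 0, 0, 0, 0]]
  ]
}}

```text
t: 5.88
ee_pos: [482.5, 156.5, 89.9]
tool_rot: [1.297, 1.15, -1.297]
ft_force: [0.2, -0.4, 1.2]
opening: 35.1
```

```bash
cat > stripe.py <<'E'
from h import *
import sys
n=sys.argv[1];o=dict(np.load(f'pics/{n}.npz'));im=cv2.imread(f'pics/{n}.png')[:,:,::-1].copy()
m=red(im);ys,xs=np.nonzero(m);y0,y1=np.percentile(ys,[15,85]).astype(int);cz=o['ee_pos'][2]+70;sc=(cz-29)/(cz-45)
for y in np.linspace(y0,y1,7).astype(int):
    x=np.nonzero(m[y])[0];a,b=x.min(),x.max();
    r=im[y,a:b+1].astype(int);w=np.nonzero(r[:,1]>100)[0]+a
    if len(w):print(y,a,b,w.min(),w.max(),'phi',round(float(((w.min()+w.max())/2-(a+b)/2)/((b-a+1)/2)/sc),3))
E
python3 look.py w4; python3 stripe.py w3; echo; python3 stripe.py w4
```

```text
5.875 [482.5 156.5  89.9] [[-0.0, 0.993, -0.12], [-0.0, -0.12, -0.993], [-1.0, -0.0, 0.0]] 35.11016107715816 [ 0.24 -0.38  1.25]
red px 3965
226 228 280 256 273 phi 0.348
240 226 284 256 273 phi 0.283
254 227 284 257 274 phi 0.303
268 228 285 257 274 phi 0.272
282 230 285 258 274 phi 0.266
296 231 284 258 274 phi 0.276

225 228 282 246 264 phi 0.0
239 227 285 247 264 phi -0.015
253 228 285 247 264 phi -0.03
267 229 284 248 265 phi 0.0
281 231 284 249 265 phi -0.016
295 230 285 249 265 phi -0.016
```

>>> {"fn": "step_arm", "kwargs": {
  "increments": [
    [[43, 0, 0, 0, 0, 0, 0], [46, 0, 0, 0, 0, 0, 0], [50, 0, 0, 0, 0, 0, 0], [52, 0, 0, 0.005, 0, 0, 0], [52, 0, 0, 0.015, 0, 0, 0], [52, 0, 0, 0.03, 0, 0, 0], [52, 0, 0, 0.05, 0, 0, 0], [52, 0, 0, 0.05, 0, 0, 0], [52, 0, 0, 0.03, 0, 0, 0], [52, 0, 0, 0, 0, 0, 0], [52, 0, 0, 0, 0, 0, 0]]
  ]
}}

```text
t: 7.3
ee_pos: [482.0, 156.3, 269.9]
tool_rot: [1.297, 1.15, -1.297]
ft_force: [-0.1, -0.5, 0.0]
opening: 44.6
```

```bash
python3 look.py w5 c; python3 stripe.py w5
```

```text
7.3 [482.  156.3 269.9] [[-0.0, 0.993, -0.12], [0.0, -0.12, -0.993], [-1.0, -0.0, -0.0]] 44.587730240076674 [-0.11 -0.55  0.01]
red px 689
crop origin 166 105
155 242 268 251 259 phi 0.0
161 243 268 251 260 phi 0.0
167 243 268 251 260 phi 0.0
174 243 267 252 260 phi 0.076
180 244 269 252 259 phi -0.073
186 244 268 253 260 phi 0.038
193 245 269 253 260 phi -0.038
```

View pics/w5c.png

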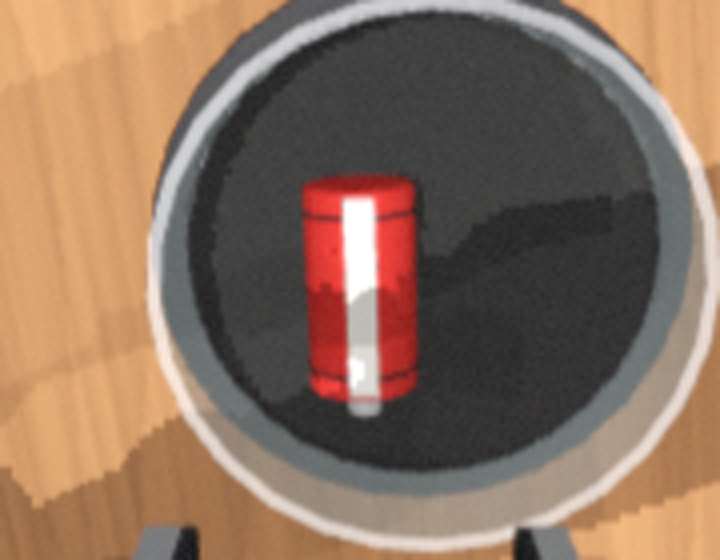

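The stripe faces straight up and the handle lies free. For the dish centre I'll fit a circle of radius 76 mm to rim points from this crop, cast onto z=58.

Run:
```python
from h import *
from scipy.optimize import least_squares
o=dict(np.load('pics/w5.npz'))
pts=[(150,265),(718,255),(430,550),(214,445),(160,200),(640,470),(695,140),(647,65),(560,8)]
Q=np.array([plane('wrist',(166+x/4,105+y/4),58,o)[:2] for x,y in pts])
f=least_squares(lambda p:np.hypot(*(Q-p[:2]).T)-p[2],[502,158,76]);print(f.x,f.fun.round(1))
Q=Q[:7];f=least_squares(lambda p:np.hypot(*(Q-p[:2]).T)-76,[502,158]);print(f.x,f.fun.round(1))
```

```text
[504.63237407 160.54379301  75.73609664] [-0.  -2.1  0.5 -0.9  0.1  1.4 -0.5  0.9  0.8]
[504.41858576 160.07234368] [-0.4 -2.2 -0.3 -1.6 -0.2  0.9 -0.4]
```

>>> {"fn": "step_arm", "kwargs": {
  "increments": [
    [[60, 0.0151, -0.0394, 0, 0, 0, 0], [60, 0.0151, -0.0394, 0, 0, 0, 0], [60, 0.0151, -0.0394, 0, 0, 0, 0], [60, 0.0151, -0.0394, 0, 0, 0, 0], [60, 0.0151, -0.0394, 0, 0, 0, 0], [60, 0.0151, -0.0394, 0, 0, 0, 0], [60, 0.0151, -0.0394, 0, 0, 0, 0], [60, 0, 0, 0, 0, 0, 0], [60, 0, 0, 0, 0, 0, 0]]
  ]
}}

```text
t: 8.48
ee_pos: [587.7, -118.8, 268.6]
tool_rot: [1.297, 1.152, -1.299]
ft_force: [-0.3, -0.3, 0.4]
opening: 51.5
```

```bash
python3 look.py w6
python3 - <<'E'
from h import *
from scipy.optimize import least_squares
o=dict(np.load('pics/w6.npz'));im=cv2.imread('pics/w6.png')[:,:,::-1].copy()
m=blue(im);n,l,st,c=cv2.connectedComponentsWithStats(m)
for i in range(1,n):
    if st[i,4]>30:print(st[i],c[i].round(1))
ys,xs=np.nonzero(m)
Q=np.array([plane('wrist',(x,y),11,o)[:2] for x,y in zip(xs,ys)])
r0=Q.mean(0);print(r0)
Q=Q[np.hypot(*(Q-[588,-120]).T)>65]
f=least_squares(lambda p:np.hypot(*(Q-p[:2]).T)-p[2],[588,-120,78]);print('ring',f.x,np.std(f.fun))
E
```

```text
8.475 [ 587.7 -118.8  268.6] [[-0.003, 0.993, -0.12], [0.001, -0.12, -0.993], [-1.0, -0.003, -0.001]] 51.51811445003165 [-0.27 -0.29  0.41]
red px 0
[191 109 130 125 930] [256.8 176. ]
[245 167  21  24 403] [255.3 178.8]
[ 588.26415529 -122.87177271]
ring [ 587.74633116 -120.31560154   76.91422671] 1.7754261336475823
```

View pics/w6.png

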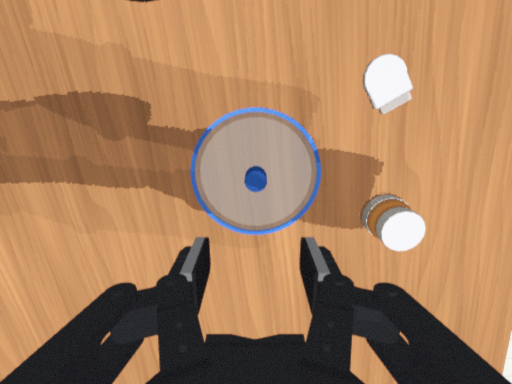

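Cover centre measured at (587.7, -120.3): the ring's radius is 76.9 mm and the knob sits inside it, consistent with the top camera's (586.5, -122). The jar and pacemaker are well clear. I'll descend onto the knob.

>>> {"fn": "step_arm", "kwargs": {
  "increments": [
    [[60, 0, -0.0015, -0.04, 0, 0, 0], [60, 0, 0, -0.05, 0, 0, 0], [60, 0, 0, -0.04, 0, 0, 0], [60, 0, 0, -0.025, 0, 0, 0], [60, 0, 0, -0.015, 0, 0, 0], [60, 0, 0, -0.01, 0, 0, 0], [60, 0, 0, 0, 0, 0, 0], [60, 0, 0, 0, 0, 0, 0]]
  ]
}}

```text
t: 9.52
ee_pos: [588.7, -120.9, 90.8]
tool_rot: [1.298, 1.149, -1.296]
ft_force: [0.6, -0.9, -0.6]
opening: 51.2
```

>>> {"fn": "step_arm", "kwargs": {
  "increments": [
    [[42, 0, 0, 0, 0, 0, 0], [34, 0, 0, 0, 0, 0, 0], [30, 0, 0, 0, 0, 0, 0], [26, 0, 0, 0, 0, 0, 0], [22, 0, 0, 0, 0, 0, 0], [22, 0, 0, 0, 0, 0, 0], [22, 0, 0, 0, 0, 0, 0]]
  ],
  "newtons": 40
}}

```text
t: 10.4
ee_pos: [588.3, -120.9, 90.5]
tool_rot: [1.298, 1.15, -1.297]
ft_force: [-1.9, 1.2, 4.3]
opening: 24.8
```

```bash
python3 look.py w7
```

```text
10.4 [ 588.3 -120.9   90.5] [[0.0, 0.993, -0.12], [0.0, -0.12, -0.993], [-1.0, 0.0, -0.0]] 24.785539911964122 [-1.86  1.23  4.26]
red px 0
```

View pics/w7.png

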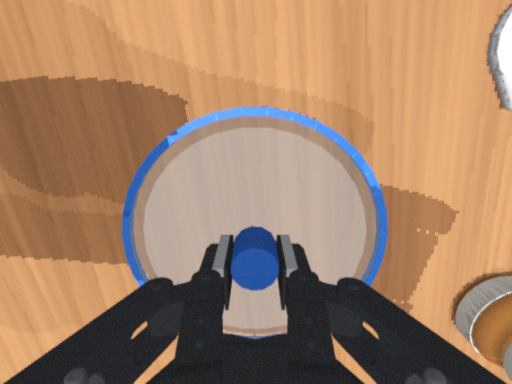

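```bash
cat > ring.py <<'E'
from h import *
from scipy.optimize import least_squares
import sys
def ring(n,z,p0):
    o=dict(np.load(f'pics/{n}.npz'));im=cv2.imread(f'pics/{n}.png')[:,:,::-1].copy()
    ys,xs=np.nonzero(blue(im));Q=np.array([plane('wrist',(x,y),z,o)[:2] for x,y in zip(xs,ys)])
    d=np.hypot(*(Q-p0).T);Q=Q[(d>65)&(d<90)]
    f=least_squares(lambda p:np.hypot(*(Q-p[:2]).T)-p[2],[*p0,78],loss='soft_l1');print('ring',f.x.round(1),'rel TCP',(f.x[:2]-o['ee_pos'][:2]).round(1),len(Q))
if __name__=='__main__': ring(sys.argv[1],float(sys.argv[2]),np.array([float(sys.argv[3]),float(sys.argv[4])]))
E
python3 ring.py w7 10 588 -120
```

```text
Traceback (most recent call last):
  File "ring.py", line 9, in <module>
    if __name__=='__main__': ring(sys.argv[1],float(sys.argv[2]),np.array([float(sys.argv[3]),float(sys.argv[4])]))
                             ~~~~^^^^^^^^^^^^^^^^^^^^^^^^^^^^^^^^^^^^^^^^^^^^^^^^^^^^^^^^^^^^^^^^^^^^^^^^^^^^^^^^^^
  File "ring.py", line 6, in ring
    ys,xs=np.nonzero(blue(im));Q=np.array([plane('wrist',(x,y),z,o)[:2] for x,y in zip(xs,ys)])
                                           ~~~~~^^^^^^^^^^^^^^^^^^^
  File "h.py", line 12, in plane
    c,R,t=cam(n,o);d=R.T@np.array([(uv[0]-c['cx'])/c['fx'],(uv[1]-c['cy'])/c['fy'],1]);C=-R.T@t
          ~~~^^^^^
  File "h.py", line 5, in cam
    c=calibration(n)
ValueError: time passes only in moves, steps and waits
```

>>> {"fn": "step_arm", "kwargs": {
  "increments": [
    [[15, 0, 0, 0, 0, 0, 0], [15, 0, 0, 0, 0, 0, 0], [15, 0, 0, 0.005, 0, 0, 0], [15, 0, 0, 0.015, 0, 0, 0], [15, 0, 0, 0.025, 0, 0, 0], [15, 0, 0, 0.03, 0, 0, 0], [15, 0, 0, 0.025, 0, 0, 0], [15, 0, 0, 0.01, 0, 0, 0], [15, 0, 0, 0, 0, 0, 0]]
  ]
}}

```text
t: 11.58
ee_pos: [588.3, -120.9, 200.5]
tool_rot: [1.298, 1.149, -1.296]
ft_force: [-0.2, -0.3, -2.0]
opening: 24.7
```

That script clashed with the move because I ran both at once, so I'll rerun it alone. The cover is held: 2 N of weight, and the opening is unchanged.

```bash
python3 ring.py w7 10 588 -120; python3 ring.py w6 10 588 -120; python3 look.py w8; python3 ring.py w8 120 588 -120
```

```text
ring [ 587.7 -120.5   77.1] rel TCP [-0.  -1.7] 955
11.575 [ 588.3 -120.9  200.5] [[0.001, 0.993, -0.12], [-0.0, -0.12, -0.993], [-1.0, 0.001, -0.0]] 24.734832554408573 [-0.18 -0.29 -1.98]
red px 0Traceback (most recent call last):
  File "ring.py", line 9, in <module>
    if __name__=='__main__': ring(sys.argv[1],float(sys.argv[2]),np.array([float(sys.argv[3]),float(sys.argv[4])]))
                             ~~~~^^^^^^^^^^^^^^^^^^^^^^^^^^^^^^^^^^^^^^^^^^^^^^^^^^^^^^^^^^^^^^^^^^^^^^^^^^^^^^^^^^
  File "ring.py", line 6, in ring
    ys,xs=np.nonzero(blue(im));Q=np.array([plane('wrist',(x,y),z,o)[:2] for x,y in zip(xs,ys)])
                                           ~~~~~^^^^^^^^^^^^^^^^^^^
  File "h.py", line 12, in plane
    c,R,t=cam(n,o);d=R.T@np.array([(uv[0]-c['cx'])/c['fx'],(uv[1]-c['cy'])/c['fy'],1]);C=-R.T@t
          ~~~^^^^^
  File "h.py", line 5, in cam
    c=calibration(n)
ValueError: time passes only in moves, steps and waits
Traceback (most recent call last):
  File "ring.py", line 9, in <module>
    if __name__=='__main__': ring(sys.argv[1],float(sys.argv[2]),np.array([float(sys.argv[3]),float(sys.argv[4])]))
                             ~~~~^^^^^^^^^^^^^^^^^^^^^^^^^^^^^^^^^^^^^^^^^^^^^^^^^^^^^^^^^^^^^^^^^^^^^^^^^^^^^^^^^^
  File "ring.py", line 6, in ring
    ys,xs=np.nonzero(blue(im));Q=np.array([plane('wrist',(x,y),z,o)[:2] for x,y in zip(xs,ys)])
                                           ~~~~~^^^^^^^^^^^^^^^^^^^
  File "h.py", line 12, in plane
    c,R,t=cam(n,o);d=R.T@np.array([(uv[0]-c['cx'])/c['fx'],(uv[1]-c['cy'])/c['fy'],1]);C=-R.T@t
          ~~~^^^^^
  File "h.py", line 5, in cam
    c=calibration(n)
ValueError: time passes only in moves, steps and waits
```

Too many calibration calls, so I'll cache it.

```bash
sed -i 's/^def cam/from functools import lru_cache\ncalibration=lru_cache(calibration)\ndef cam/' h.py; python3 ring.py w7 10 588 -120;  python3 ring.py w8 120 588 -120
```

```text
ring [ 588.1 -121.1   77.6] rel TCP [-0.2 -0.2] 3166
ring [ 588.3 -121.    77.5] rel TCP [-0.  -0.1] 3494
```

>>> {"fn": "step_arm", "kwargs": {
  "increments": [
    [[15, -0.005, 0.016, 0, 0, 0, 0], [15, -0.0105, 0.035, 0, 0, 0, 0], [15, -0.0105, 0.035, 0, 0, 0, 0], [15, -0.0105, 0.035, 0, 0, 0, 0], [15, -0.0105, 0.035, 0, 0, 0, 0], [15, -0.0105, 0.035, 0, 0, 0, 0], [15, -0.0105, 0.035, -0.01, 0, 0, 0], [15, -0.0105, 0.035, -0.01, 0, 0, 0], [15, -0.0055, 0.02, -0.01, 0, 0, 0], [15, 0, 0, -0.01, 0, 0, 0], [15, 0, 0, 0, 0, 0, 0], [15, 0, 0, 0, 0, 0, 0]]
  ]
}}

```text
t: 13.12
ee_pos: [504.8, 158.6, 160.0]
tool_rot: [1.299, 1.148, -1.299]
ft_force: [-0.1, -0.1, -2.3]
opening: 24.7
```

```bash
python3 look.py w9; python3 ring.py w9 80 504 160
python3 - <<'E'
from h import *
t=grab_frame('top');s=grab_frame('scene')
cr=np.hstack([cv2.resize(t[200:300,130:230],(400,400),interpolation=3),cv2.resize(s[150:220,310:400],(400,400),interpolation=3)])
cr=np.vstack([cr[:,:400],cr[:,400:]]) if 0 else cr
cv2.imwrite('pics/ts9.png',cr[:,:,::-1])
w=cv2.imread('pics/w9.png');cv2.imwrite('pics/m9.png',np.vstack([cv2.resize(cr[:,:,::-1],(600,300)),cv2.resize(w,(400,300)).copy() if 0 else np.pad(cv2.resize(w,(400,300)),((0,0),(100,100),(0,0)))]))
E
```

```text
13.125 [504.8 158.6 160. ] [[0.0, 0.992, -0.122], [-0.001, -0.122, -0.992], [-1.0, 0.0, 0.001]] 24.70667183207287 [-0.12 -0.06 -2.27]
red px 0
ring [504.7 158.8  77.3] rel TCP [-0.1  0.1] 3513
```

View pics/m9.png

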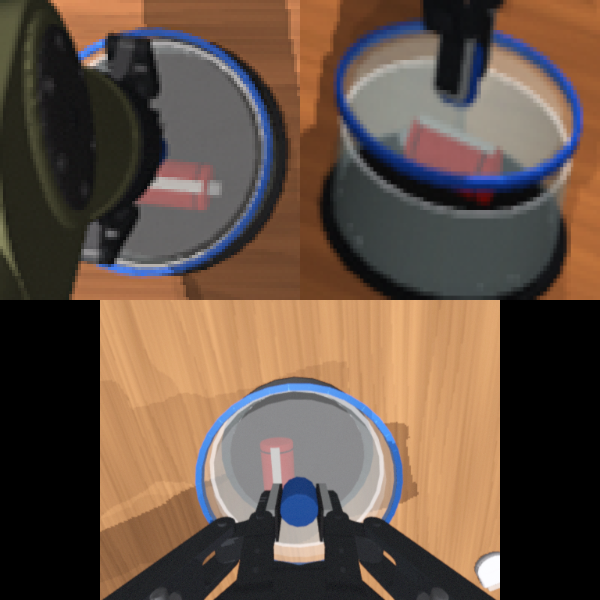

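The wrist view shows the cover's ring concentric with the rim to about 1 mm, and the stripe can be read through it. I'll correct y by 1 mm and lower slowly; it should seat at TCP z≈142.5.

>>> {"fn": "step_arm", "kwargs": {
  "increments": [
    [[15, 0, 0.001, -0.003, 0, 0, 0], [15, 0, 0, -0.003, 0, 0, 0], [15, 0, 0, -0.003, 0, 0, 0], [15, 0, 0, -0.002, 0, 0, 0], [15, 0, 0, -0.002, 0, 0, 0], [15, 0, 0, -0.0015, 0, 0, 0], [15, 0, 0, -0.001, 0, 0, 0], [15, 0, 0, -0.001, 0, 0, 0], [15, 0, 0, 0, 0, 0, 0], [15, 0, 0, 0, 0, 0, 0]]
  ]
}}

```text
t: 14.52
ee_pos: [504.2, 161.2, 143.4]
tool_rot: [1.297, 1.15, -1.297]
ft_force: [0.5, 0.3, -2.0]
opening: 24.8
```

>>> {"fn": "step_arm", "kwargs": {
  "increments": [
    [[15, 0, 0, -0.0005, 0, 0, 0], [15, 0, 0, -0.0005, 0, 0, 0], [15, 0, 0, -0.0004, 0, 0, 0], [15, 0, 0, -0.0003, 0, 0, 0], [15, 0, 0, 0, 0, 0, 0], [15, 0, 0, 0, 0, 0, 0]]
  ]
}}

```text
t: 15.28
ee_pos: [504.2, 161.1, 142.4]
tool_rot: [1.298, 1.15, -1.297]
ft_force: [-2.3, -0.5, 7.6]
opening: 24.3
```

It touched at TCP z=142.4, as predicted for fully home, with 7.6 N. I'll release slowly and rise.

>>> {"fn": "step_arm", "kwargs": {
  "increments": [
    [[28, 0, 0, 0, 0, 0, 0], [33, 0, 0, 0, 0, 0, 0], [40, 0, 0, 0, 0, 0, 0], [48, 0, 0, 0, 0, 0, 0], [55, 0, 0, 0, 0, 0, 0], [55, 0, 0, 0.01, 0, 0, 0], [55, 0, 0, 0.025, 0, 0, 0], [55, 0, 0, 0.05, 0, 0, 0], [55, 0, 0, 0.05, 0, 0, 0], [55, 0, 0, 0.02, 0, 0, 0], [55, 0, 0, 0, 0, 0, 0], [55, 0, 0, 0, 0, 0, 0]]
  ]
}}

```text
t: 16.77
ee_pos: [503.7, 161.1, 296.0]
tool_rot: [1.296, 1.15, -1.298]
ft_force: [-0.2, 0.4, 1.0]
opening: 46.9
```

```bash
python3 look.py w10; python3 ring.py w10 62 504 160
python3 - <<'E'
from h import *
s=grab_frame('scene');w=cv2.imread('pics/w10.png')
cv2.imwrite('pics/m10.png',np.vstack([cv2.resize(s[150:225,310:410],(600,300),interpolation=3)[:,:,::-1],cv2.resize(w[90:260,140:380],(600,300),interpolation=3)]))
E
```

```text
16.775 [503.7 161.1 296. ] [[-0.001, 0.993, -0.12], [-0.0, -0.12, -0.993], [-1.0, -0.001, 0.0]] 46.88688256948714 [-0.22  0.44  0.99]
red px 0
ring [504.3 161.5  77.2] rel TCP [0.6 0.4] 1139
```

View pics/m10.png

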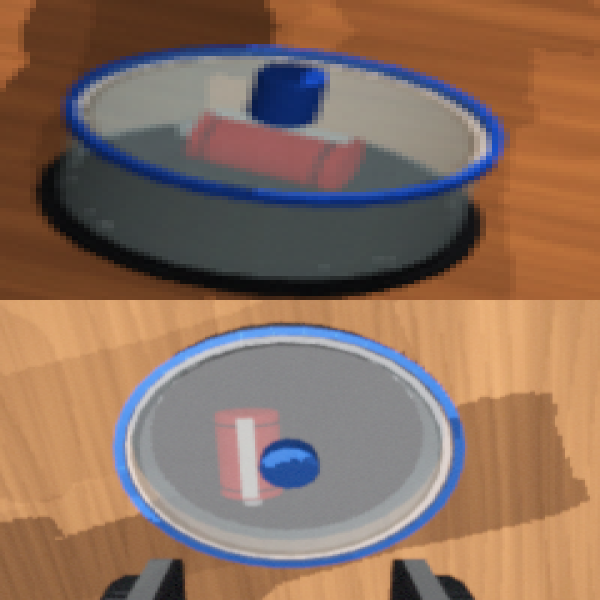

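The cover sits flat on the rim and concentric with it, and the stripe reads straight up through it. The gripper is well clear, so I'll hand in.

```bash
python3 -c "
from plant import bot
print(bot.hand_in())"
```

```text
the job is handed in; nothing more can be done
None
```

The job is handed in at about 17 s of the 67 s allowed. `hand_in` gives no verdict, so these are my own last checks.

- **Handle:** I rolled it about 23 mm between loosely set fingers, never gripping it. With the fingers withdrawn, the stripe read 0.00 ± 0.08 rad from straight up. It still looked straight up through the seated cover, and the handle lies roughly 25 mm from the dish centre.
- **Cover:** I gripped it by the knob and lowered it in steps of 0.5 mm or less at the end. It met the rim with 7.6 N at the height predicted for fully home, to within 0.1 mm. Its ring then measured (504.3, 161.5), against a dish centre of about (504.5, 160.3). It looked level, and I measured no tilt angle.
- **Bystanders:** The arm never came near the pacemaker, header or jar.
- **Disagreements:** The overhead camera put the dish about 4 mm away in x and 3 mm in y from the wrist camera's figure. I used the wrist camera for both cover and dish so that shared error cancelled. Two measuring scripts stopped with an error and were rerun; this did not affect the arm.

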